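# Lay out the sharpening stones from the pile

## Task

Somebody has left the sharpening stones in a pile. Take it apart and lay each of the three long stones flat in the holder of its own length, centred between the two end jaws and in line with the holder, and the little dressing stone flat in the steel tray, well inside its rim. Stones chip, so set them down gently and never let one drop, and leave the spray bottle and the chisel where they are.

Things in the scene. Friction and masses are not known exactly. Their poses are not given: they have to be found in the camera images.
- coarse_stone: coarse, the largest sharpening stone, a grey rectangular block 180 x 60 x 28 mm (x, y, z), about 660 g. Origin: centre of its underside; x along its length, y across it, z up. At the bottom of the pile, on the bench. It belongs in the long holder. Each stone of the pile lies flat on the next larger, a little off true; the pile is 88 mm high.
- medium_stone: medium, the second largest sharpening stone, a grey rectangular block 150 x 50 x 22 mm (x, y, z), about 360 g. Origin: centre of its underside; x along its length, y across it, z up. Starts on the coarse stone. It belongs in the middle holder.
- fine_stone: fine, the third largest sharpening stone, a grey rectangular block 120 x 40 x 18 mm (x, y, z), about 190 g. Origin: centre of its underside; x along its length, y across it, z up. Starts on the medium stone. It belongs in the short holder.
- dressing_stone: little dressing stone, the smallest sharpening stone, a grey rectangular block 70 x 28 x 20 mm (x, y, z), about 85 g. Origin: centre of its underside; x along its length, y across it, z up. Starts on top of the fine stone. It belongs in the tray.
- long_holder: holder of the coarse stone, fixed: beech base 258 x 74 mm (x, y). The stone lies on its black rubber deck, 20 mm above the bench, between two dark end jaws 194 mm apart that rise 10 mm above the deck (7 mm spare at each end of the stone). No side walls. Brass screw knob, 33 mm high, beyond the +x jaw; the base runs 32 mm further there. Origin: on the bench under the deck's middle; x lengthwise, z up.
- middle_holder: holder of the medium stone, fixed: beech base 228 x 64 mm (x, y). The stone lies on its black rubber deck, 20 mm above the bench, between two dark end jaws 164 mm apart that rise 10 mm above the deck (7 mm spare at each end of the stone). No side walls. Brass screw knob, 33 mm high, beyond the +x jaw; the base runs 32 mm further there. Origin: on the bench under the deck's middle; x lengthwise, z up.
- short_holder: holder of the fine stone, fixed: beech base 198 x 54 mm (x, y). The stone lies on its black rubber deck, 20 mm above the bench, between two dark end jaws 134 mm apart that rise 10 mm above the deck (7 mm spare at each end of the stone). No side walls. Brass screw knob, 33 mm high, beyond the +x jaw; the base runs 32 mm further there. Origin: on the bench under the deck's middle; x lengthwise, z up.
- tray: shallow stainless steel tray, 140 x 120 mm (x, y), fixed on the bench: floor 2 mm thick, low rim 8 to 10 mm high (rim 2 to 4 mm thick). Origin: centre of its underside, on the bench; z up. The dressing stone may lie in it either way round.
- spray_bottle: bystander: white water spray bottle, 66 mm across, 171 mm high, standing loose at the left edge of the work. Origin: centre of its foot.
- chisel: bystander: bench chisel with a wooden handle, 258 mm long, 26 mm high, lying loose across the far side of the bench. Origin: on the bench under its middle; x along it towards the blade.
There are look-alikes about, which are no part of the job. Of the things shaped like the dressing_stone, the grey one is meant. What is shaped like the fine_stone but orange is not meant.

How it is judged:
By the outcome, as a careful person would: the job done as asked, in the order asked, and still so for the second after the job is handed in, with the robot touching nothing.
It also fails if it takes over 138 s, if anything falls off the work surface, if the arm or the gripper's body presses on something with over 40 N, if the wrist force passes 120 N, or if a joint passes its speed limit or range.

## Robot

A 6-joint arm with a two-finger parallel gripper is mounted at the origin on the work surface. World frame = base frame: x ahead of the robot, y to its left, z up, the work surface at z = 0. Lengths are in m, angles in rad, forces in N, time in s.
With the tool pointing down it reaches from about 0.35 to 0.925 m from the base axis. Payload 6.4 kg.
Tool frame: the origin (TCP) lies midway between the tips of the shut fingers; the grasp point (between the pads) lies 19 mm behind it; z points along the fingers, y is the line along which they close (so a half turn about z gives the same grasp; the last joint's range is limited). The gripper opens to 94 mm and grips with 3 to 60 N. Pads are 16 mm wide; open, the fingers measure 119 mm over their backs; the gripper's body (75 mm by 177 mm) begins 78 mm behind the grasp point.
Start: joints at [1.147, 0.245, 1.558, -0, 1.339, -0.174], TCP at [0.161, 0.63, 0.205] pointing down, gripper open.
Joint ranges: [-3.13, 3.13], [-1.02, 2.26], [0.13, 2.54], [-0.95, 4.09], [0.21, 2.88], [-2.74, 2.74]. Speed limits (rad/s): [2.57, 2.57, 3.14, 3.14, 3.14, 3.14].

## Interface

Orientations are given as a rotation vector (axis times angle).
In Python, from cell import robot gives the robot as it stands.
- The arm moves only by the shell command python3 -m jog 'ROWS' [FORCE]. ROWS is JSON, a list of rows, each a list of 3 entries, a list of its own where there are three numbers: the shift along the tool's x, y, z normalised to -1 to 1, where 1 is 0.3 m, then the turn about the tool's z normalised to -1 to 1, where 1 is 180 degrees, then the closure, from 0 (fully open) to 1 (shut). A call has 1 to 8 rows; each row is the pose to reach, as a shift and turn from the pose commanded when the call began, along the tool's axes at that moment, turning the shorter way round; what a row does not reach only later rows make up. A row lasts 1/8 s, in which the tool goes at most 62.5 mm and 10.7 degrees, less where a joint would pass 70% of its speed; a pose out of reach is approached as far as the arm can. A call with a number of a shift or a turn outside -1 to 1 is refused whole. A call with a gripper value outside its range is refused whole. The fingers move at their own pace and stop on an object; FORCE is the grip in N (left out, the last holds). Time passes only in rows, so rows that repeat a pose let the fingers close. It gives the time, the measured TCP pose, the force, the opening and the grip force at its end, in the units of the state.
- robot.sense(): the state, without advancing time (a new reading comes with each control period).
- robot.snapshot(name): name is "scene" or "top" or "wrist"; returns the picture (480x640x3 uint8, blue, green, red); there is no depth.
- robot.calibration(name): a dict with "fx", "fy", "cx", "cy" (pixels), "R" (3x3) and "t" (3): a world point X has camera coordinates R X + t; the wrist camera has in their place "tool_from_camera" (4x4, takes a point from camera to tool coordinates, whose origin is the TCP and whose axes are the flange's). Camera axes: x right, y down, z forward; pixel columns grow to the right and rows downward; lengths in m; the calibration is good to about 2 mm. The wrist camera is an equidistant fisheye: a pixel r from the principal point sees the ray r / f radians off the axis. A picture is of the moment at which its call begins: read the wrist's pose just before it. calibration takes no time and is no camera call.
- robot.finish_job(): hands the job in; it is judged then, once.
Trained networks look in the newest picture that a camera, given by its name, has taken for a name from the list of things; names that differ only in an ending like _2 or _b are one class to them, and where a whole thing is asked for, a point or a joint stands for the part that bears it (a point fixed in the world has none). Each returns a list of dicts, best first, with "score" (0 to 1); they miss things now and then, are a little off and sometimes report something else, mostly with a low value. They report only what shows in the picture. A call takes as long as a camera call. They do not tell look-alikes from the thing itself.
- robot.masks_of(query, camera): "pixels" (480x640 bool, what is visible of it) and "extent" ([left, top, right, bottom] in pixels, round what is visible of it).
- robot.mark_of(query, camera): "location" ([row, column] in pixels: a listed point, or the origin of a listed thing).
The state is a dict: "t": time; "qpos": joint angles; "qvel": joint speeds; "tau": joint torques, N m; "ee_pos": TCP position; "orientation": TCP orientation; "force": force on the tool from outside, world axes, zero at the start; "torque": the same for the moment, N m; "opening": finger opening in m; "finger_force": force on a finger pad.
Only numpy, scipy, OpenCV 4.12 (cv2) and the standard library are available. Lean on these libraries where they do the work, as an engineer would, in place of code of your own. Each camera call takes 0.05 s, during which the arm holds its last target. There are 200 camera calls.

## Working session

There is one attempt and no reset: what is moved stays moved. The work goes in short steps, Python scripts to look and compute and a shell command to move; the robot and the scene stay as the last step left them, time stands still between calls to the robot, and variables do not carry over. Pictures are saved under pics/ and viewed, at most 14 in all, crops included, and the job is handed in when it is done.

```bash
ls; mkdir -p pics
python3 - <<'E'
from cell import robot
import cv2,json,numpy as np
print(robot.sense())
for c in("scene","top"):
    im=robot.snapshot(c); cv2.imwrite(f"pics/{c}0.png",im)
    k=robot.calibration(c); print(c,{a:np.round(b,4).tolist() for a,b in k.items()})
    for q in["coarse_stone","medium_stone","fine_stone","dressing_stone","long_holder","middle_holder","short_holder","tray"]:
        r=robot.masks_of(q,c)[:3]
        for d in r:
            m=d["pixels"].astype(np.uint8); rr=cv2.minAreaRect(cv2.findNonZero(m)) if m.any() else None
            print(c,q,round(d["score"],2),np.round(d["extent"]).tolist(),[np.round(x,1).tolist() for x in rr])
k=robot.calibration("wrist");print({a:np.round(b,4).tolist() for a,b in k.items()})
E
```

```text
pics
{'t': 0.0, 'qpos': array([ 1.14688299e+00,  2.45789871e-01,  1.55901261e+00, -1.51054528e-05,
        1.33871005e+00, -1.74120645e-01]), 'qvel': array([ 0.00032357,  0.0016821 , -0.00118134,  0.00154581, -0.00644365,
       -0.0029114 ]), 'tau': array([-7.98655456e-04, -4.15808487e+01, -3.14615858e+01,  6.85620401e-02,
        3.29086266e-02, -1.32427072e-04]), 'ee_pos': array([0.16043951, 0.62926105, 0.20436161]), 'orientation': array([-3.91279814e-01, -3.11657363e+00,  2.88820837e-03]), 'force': array([-0.72040395,  0.63382635,  0.02967374]), 'torque': array([-0.00276705, -0.02206758, -0.01410676]), 'finger_force': 0.0, 'opening': 0.09404673124693523}
scene {'fx': 514.1087, 'fy': 514.1087, 'cx': 321.5933, 'cy': 241.0072, 'R': [[0.322, 0.9467, 0.0005], [0.6663, -0.2262, -0.7105], [-0.6725, 0.2292, -0.7037]], 't': [-0.2486, -0.3099, 1.7255]}
scene coarse_stone 0.58 [282.0, 231.0, 302.0, 266.0] [[290.8, 248.1], [34.2, 23.0], 83.3]
scene coarse_stone 0.41 [215.0, 230.0, 246.0, 294.0] [[229.3, 261.9], [61.2, 22.8], 76.8]
scene medium_stone 0.58 [281.0, 237.0, 298.0, 256.0] [[290.0,
[... 1670 characters left out ...]
18.0, 407.0, 340.0] [[389.7, 330.1], [32.6, 13.0], 26.6]
top long_holder 0.91 [463.0, 206.0, 517.0, 323.0] [[489.9, 263.6], [116.9, 33.2], 78.4]
top long_holder 0.38 [324.0, 234.0, 362.0, 307.0] [[345.0, 270.1], [23.7, 68.2], 12.6]
top middle_holder 0.74 [184.0, 241.0, 212.0, 347.0] [[199.0, 291.4], [104.9, 30.9], 89.2]
top short_holder 0.75 [404.0, 209.0, 430.0, 297.0] [[416.1, 251.5], [24.8, 89.0], 1.1]
top tray 0.81 [243.0, 226.0, 301.0, 293.0] [[271.3, 259.3], [62.7, 54.1], 85.2]
{'fx': 371.6483, 'fy': 371.6483, 'cx': 321.9169, 'cy': 241.6317, 'tool_from_camera': [[0.0002, -0.9625, -0.2711, 0.0793], [1.0, 0.0003, -0.0002, 0.0001], [0.0003, -0.2711, 0.9625, -0.179], [0.0, 0.0, 0.0, 1.0]]}
```

View pics/top0.png

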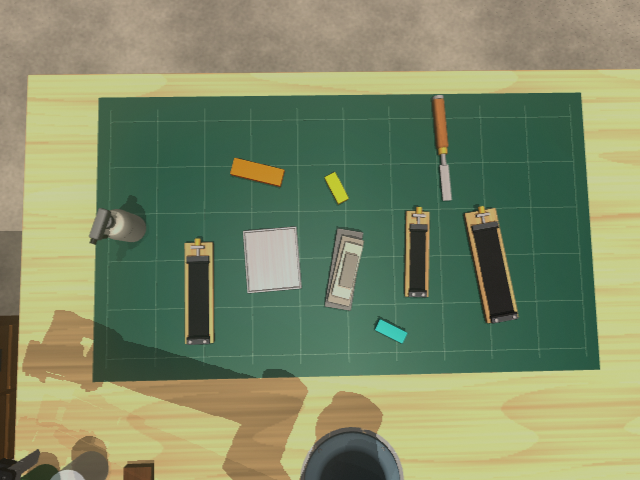

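View pics/scene0.png

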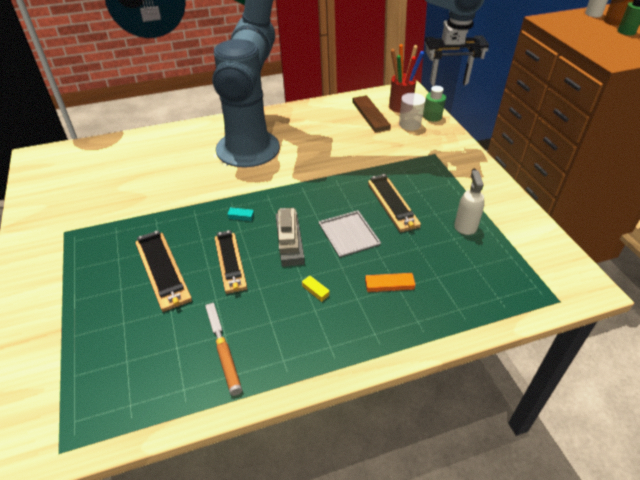

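The top view shows the pile at (345,270), the tray at (271,259), and the holders: middle (199,291), short (416,251) and long (490,263). The bottle is at (125,225) and the chisel at (443,150).

Possible mix-ups for the dressing stone are yellow (336,187), teal (390,330) and the grey one on the pile (348,270). The grey one is the target. For the fine stone, orange (257,172) is the decoy and the grey one in the pile (346,270) is the target.

```bash
cat > h.py <<'E'
from cell import robot
import cv2,numpy as np
from scipy.optimize import minimize
from scipy.spatial.transform import Rotation as Ro
S=dict(coarse_stone=(.18,.06,.028),medium_stone=(.15,.05,.022),fine_stone=(.12,.04,.018),dressing_stone=(.07,.028,.02))
H=dict(long_holder=(.258,.074),middle_holder=(.228,.064),short_holder=(.198,.054))
def box(x0,x1,y,z0,z1): return np.array([[a,b,c] for a in(x0,x1) for b in(-y,y) for c in(z0,z1)])
def model(q):
    if q in S: l,w,h=S[q]; return box(-l/2,l/2,w/2,0,h)
    if q in H:
        l,w=H[q]; return box(-(l-32e-3)/2,(l+32e-3)/2,w/2,0,.018)
    return box(-.07,.07,.06,0,.009)
class Cam:
    def __init__(s,name):
        s.n=name; k=s.k=robot.calibration(name); st=robot.sense()
        s.im=robot.snapshot(name)
        if name=="wrist":
            T=np.eye(4);T[:3,:3]=Ro.from_rotvec(st["orientation"]).as_matrix();T[:3,3]=st["ee_pos"]
            W=np.linalg.inv(T@np.array(k["tool_from_camera"])); s.R,s.t=W[:3,:3],W[:3,3]
        else: s.R,s.t=np.array(k["R"]),np.array(k["t"])
        s.K=np.array([[k["fx"],0,k["cx"]],[0,k["fy"],k["cy"]],[0,0,1.]])
    def proj(s,X):
        p=np.asarray(X)@s.R.T+s.t
        if s.n=="wrist":
            r=np.hypot(p[:,0],p[:,1]); f=np.arctan2(r,p[:,2])/np.maximum(r,1e-9); u=p[:,:2]*f[:,None]
        else: u=p[:,:2]/p[:,2:]
        return (u*[s.K[0,0],s.K[1,1]]+[s.K[0,2],s.K[1,2]]).astype(np.float32)
    def ray(s,px,z):
        u=(np.atleast_2d(px).astype(float)-[s.K[0,2],s.K[1,2]])/[s.K[0,0],s.K[1,1]]
        if s.n=="wrist":
            r=np.linalg.norm(u,axis=1,keepdims=True)+1e-12; d=np.hstack([u/r*np.sin(r),np.cos(r)])
        else: d=np.hstack([u,np.ones((len(u),1))])
        d=d@s.R; c=-s.R.T@s.t; return c+d*((z-c[2])/d[:,2])[:,None]
    def pts(s,q,x,y,a,z):
        M=model(q); return M@np.array([[np.cos(a),np.sin(a),0],[-np.sin(a),np.cos(a),0],[0,0,1]])+[x,y,z]
    def fit(s,q,z=0,near=None,draw=True):
        out=[]
        for d in robot.masks_of(q,s.n):
            m=cv2.morphologyEx(d["pixels"].astype(np.uint8),cv2.MORPH_OPEN,np.ones((3,3)))
            if m.sum()<50: continue
            nc,lab,stt,_=cv2.connectedComponentsWithStats(m); m=(lab==1+np.argmax(stt[1:,4])).astype(np.uint8)
            h=cv2.convexHull(cv2.findNonZero(m)).astype(np.float32)
            P=s.ray(h[:,0],z+model(q)[:,2].max())[:,:2].astype(np.float32)
            (x,y),(w,l),an=cv2.minAreaRect(P); a=np.radians(an)+(np.pi/2 if l>w else 0)
            if near is not None and np.hypot(x-near[0],y-near[1])>.06: continue
            A=cv2.contourArea(h)
            def cost(v):
                g=cv2.convexHull(s.proj(s.pts(q,v[0],v[1],v[2]/10,z))); i=cv2.intersectConvexConvex(h,g)[0]
                return -i/(A+cv2.contourArea(g)-i)
            b=None
            for aa in((a,a+np.pi) if q in H else (a,)):
                sh=-.016 if q in H else 0; v0=[x+sh*np.cos(aa),y+sh*np.sin(aa),aa*10]
                r=minimize(cost,v0,method="Nelder-Mead",options=dict(initial_simplex=[v0]+[np.add(v0,e) for e in([.006,0,0],[0,.006,0],[0,0,.6])],xatol=1e-5,fatol=1e-5))
                if b is None or r.fun<b.fun: b=r
            out.append((round(d["score"],2),round(-b.fun,3),round(b.x[0],4),round(b.x[1],4),round(float(np.degrees(b.x[2]/10)),2)))
            if draw: cv2.polylines(s.im,[cv2.convexHull(s.proj(s.pts(q,*b.x[:2],b.x[2]/10,z))).astype(int)],1,(0,0,255),1)
        return out
def go(x,y,z,yaw):
    """shift/turn in jog units to bring TCP to x,y,z with tool y axis at world angle yaw+90 deg (stone long axis=yaw deg)"""
    st=robot.sense();R=Ro.from_rotvec(st["orientation"]).as_matrix()
    sh=R.T@(np.array([x,y,z])-st["ee_pos"])
    cur=np.degrees(np.arctan2(R[1,0],R[0,0])); d=-((yaw-cur+90)%180-90)
    print("t %.2f shift"%st["t"],np.round(sh/.3,4),"turn",round(d/180,4),"q6",round(st["qpos"][5],2),"tcp",np.round(st["ee_pos"],4),"yaw",round(cur,1), "tilt",np.round(R[:,2],3))
E
python3 - <<'E'
from h import *
c=Cam("top")
for q,z in dict(coarse_stone=0,medium_stone=.028,fine_stone=.05,dressing_stone=.068,long_holder=0,middle_holder=0,short_holder=0,tray=0).items(): print(q,c.fit(q,z))
cv2.imwrite("pics/top1.png",cv2.resize(c.im[190:350,170:530],(800,355)))
go(.42,-.03,.25,0)
E
```

```text
coarse_stone [(0.56, np.float64(0.351), np.float64(0.5482), np.float64(0.0018), 138.85)]
medium_stone [(0.72, np.float64(0.501), np.float64(0.494), np.float64(0.0213), 145.71)]
fine_stone [(0.91, np.float64(0.961), np.float64(0.4683), np.float64(0.0062), 164.16), (0.88, np.float64(0.855), np.float64(0.6886), np.float64(0.1989), 72.98)]
dressing_stone [(0.89, np.float64(0.845), np.float64(0.3379), np.float64(-0.0796), 61.32), (0.77, np.float64(0.916), np.float64(0.4662), np.float64(0.0048), 166.04), (0.67, np.float64(0.815), np.float64(0.6464), np.float64(0.0268), 22.75)]
long_holder [(0.85, np.float64(0.952), np.float64(0.4907), np.float64(-0.3283), 188.79), (0.45, np.float64(0.055), np.float64(0.4638), np.float64(0.0945), 48.93)]
middle_holder [(0.87, np.float64(0.955), np.float64(0.4085), np.float64(0.3414), 1.03)]
short_holder [(0.98, np.float64(0.961), np.float64(0.489), np.float64(-0.1602), 357.98), (0.7, np.float64(0.449), np.float64(0.515), np.float64(0.1903), 218.32), (0.48, np.float64(0.512), np.float64(0.5754), np.float64(0.5065), 274.52)]
tray [(0.56, np.float64(0.948), np.float64(0.4966), np.float64(0.1758), 3.7)]
t 1.35 shift [-1.3812 -1.9175 -0.1485] turn -0.0795 q6 -0.17 tcp [0.1607 0.6298 0.2055] yaw 165.7 tilt [-0. -0. -1.]
```

View pics/top1.png

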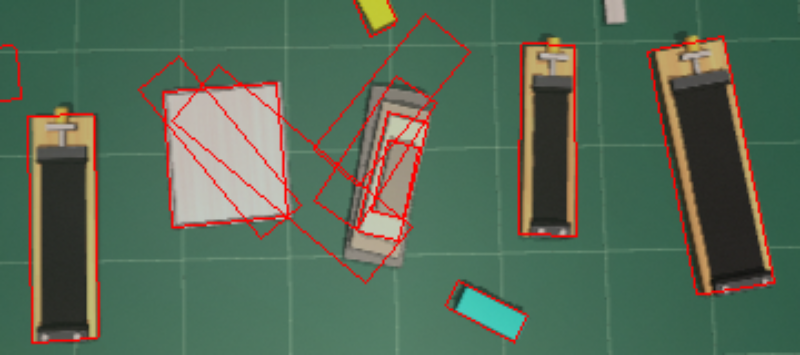

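The overlay fits the holders, tray, fine and dressing stones well. The coarse and medium fits are bad because the upper stones hide them, so I'll measure those two later. Moving over the pile for a close look.

```bash
R='[[[-0.75,-0.88,-0.1],0,0.0]'; python3 -m jog '[[[-0.75,-0.88,-0.1],0,0],[[-0.75,-0.88,-0.1],0,0],[[-0.75,-0.88,-0.1],0,0],[[-0.75,-0.88,-0.1],0,0],[[-0.75,-0.88,-0.1],0,0],[[-0.75,-0.88,-0.1],0,0],[[-0.75,-0.88,-0.1],0,0]]'; python3 -m jog '[[[-0.75,-0.88,0.05],0,0],[[-0.75,-0.88,0.05],0,0],[[-0.75,-0.88,0.05],0,0],[[-0.75,-0.88,0.05],0,0],[[-0.75,-0.88,0.05],0,0],[[-0.75,-0.88,0.05],0,0],[[-0.75,-0.88,0.05],0,0],[[-0.75,-0.88,0.05],0,0]]'
python3 - <<'E'
from h import *
c=Cam("wrist")
for q,z in dict(dressing_stone=.068,fine_stone=.05,medium_stone=.028,coarse_stone=0).items(): print(q,c.fit(q,z,near=(.467,.006)))
cv2.imwrite("pics/w1.png",c.im)
go(.4665,.005,.16,166)
E
```

```text
t: 2.22
ee_pos: [0.3145, 0.3171, 0.236]
orientation: [0.398, 3.115, 0.002]
force: [-0.7, 0.7, -0.4]
opening: 0.094
finger_force: 0.0
t: 3.22
ee_pos: [0.466, 0.0083, 0.2202]
orientation: [-0.389, -3.117, -0.001]
force: [-0.8, -0.1, 0.3]
opening: 0.0938
finger_force: 0.0
dressing_stone [(0.82, np.float64(0.982), np.float64(0.4671), np.float64(0.0023), 165.38)]
fine_stone [(0.74, np.float64(0.98), np.float64(0.4687), np.float64(0.0042), 163.68)]
medium_stone [(0.82, np.float64(0.982), np.float64(0.4684), np.float64(0.0066), 166.05)]
coarse_stone [(0.62, np.float64(0.387), np.float64(0.5331), np.float64(-0.0021), 169.17)]
t 3.48 shift [-0.0041 -0.0093  0.2019] turn -0.0012 q6 -1.55 tcp [0.466  0.008  0.2206] yaw 165.8 tilt [ 0.  0. -1.]
```

View pics/w1.png

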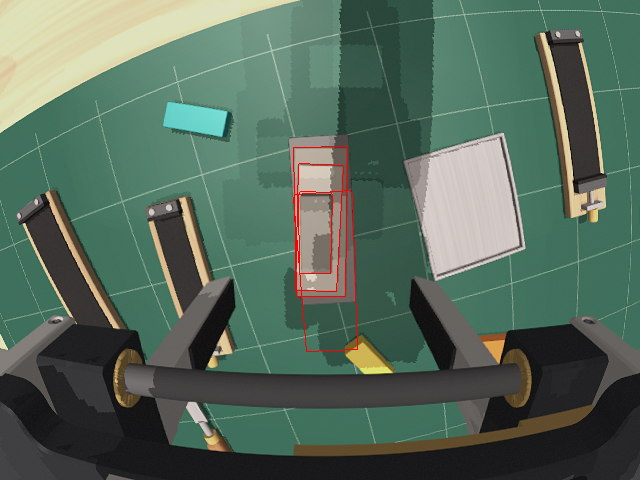

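The wrist view confirms the grey dressing stone at pixel (316,233) on top of the pile; the teal (196,119) and yellow (370,358) ones are decoys. The fits hug the upper three stones (0.98). Grasping the dressing stone now.

```bash
python3 -m jog '[[[-0.008,-0.018,0.2],0,0.3],[[-0.008,-0.018,0.36],0,0.4],[[-0.008,-0.018,0.45],0,0.4],[[-0.008,-0.018,0.49],0,0.4],[[-0.008,-0.018,0.49],0,0.4],[[-0.008,-0.018,0.49],0,0.7],[[-0.008,-0.018,0.49],0,1],[[-0.008,-0.018,0.49],0,1]]' 15; python3 -m jog '[[[0,0,0],0,1],[[0,0,0],0,1],[[0,0,0],0,1],[[0,0,0],0,1]]'; python3 -c "
from h import *
go(.49,.176,.2,183.7)"
```

```text
t: 4.47
ee_pos: [0.4678, 0.0011, 0.0743]
orientation: [0.391, 3.116, -0.0]
force: [0.9, 0.2, 0.5]
opening: 0.0294
finger_force: 0.3
t: 4.97
ee_pos: [0.4677, 0.0011, 0.0741]
orientation: [0.391, 3.116, 0.0]
force: [-0.6, 0.9, 6.5]
opening: 0.0276
finger_force: 15.0
t 4.97 shift [ 0.0717  0.5834 -0.4196] turn -0.1001 q6 -1.56 tcp [0.4677 0.0011 0.0741] yaw 165.7 tilt [ 0.001 -0.    -1.   ]
```

```bash
python3 -m jog '[[[0,0,-0.06],0,1],[[0,0,-0.2],0,1],[[0.01,0.15,-0.2],-0.03,1],[[0.03,0.35,-0.2],-0.07,1],[[0.051,0.589,-0.2],-0.1,1],[[0.051,0.589,-0.2],-0.1,1],[[0.051,0.589,-0.1],-0.1,1],[[0.051,0.589,-0.1],-0.1,1]]'
python3 - <<'E'
from h import *
c=Cam("wrist")
print(c.fit("tray",0),c.fit("dressing_stone",robot.sense()["ee_pos"][2]-.006))
go(.4966,.176,.008,183.7)
cv2.imwrite("pics/w2.png",c.im)
E
```

```text
t: 5.98
ee_pos: [0.4936, 0.1753, 0.1007]
orientation: [0.1, -3.134, 0.002]
force: [0.4, 0.0, -1.4]
opening: 0.0278
finger_force: 15.0
[(0.56, np.float64(0.941), np.float64(0.4956), np.float64(0.1734), 4.21)] [(0.89, np.float64(0.934), np.float64(0.493), np.float64(0.1755), 3.68), (0.83, np.float64(0.082), np.float64(0.6147), np.float64(0.0504), -34.42), (0.8, np.float64(0.455), np.float64(0.3574), np.float64(-0.0155), 69.03)]
t 6.12 shift [-2.000e-04  1.600e-03  3.205e-01] turn -0.0004 q6 -1.51 tcp [0.4965 0.1755 0.1041] yaw -176.4 tilt [ 0.001 -0.    -1.   ]
```

View pics/w2.png

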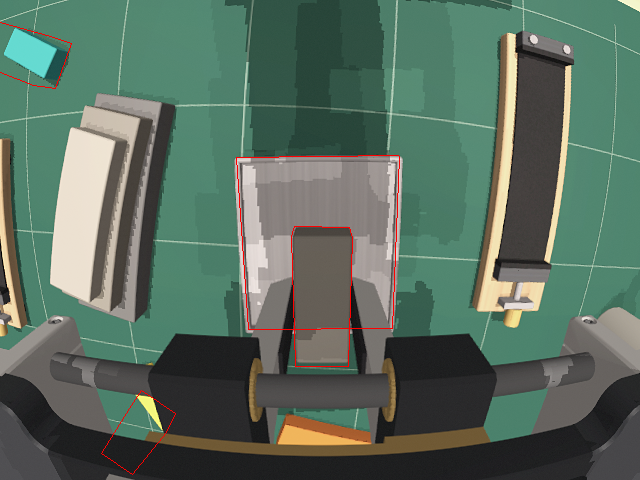

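The stone sits between the fingers at (322,297), over the tray's centre. Lowering it gently.

```bash
python3 -m jog '[[[0,0,0.12],0,1],[[0,0,0.22],0,1],[[0,0,0.28],0,1],[[0,0,0.3],0,1],[[0,0,0.31],0,1],[[0,0,0.314],0,1],[[0,0,0.317],0,1],[[0,0,0.318],0,1]]'; python3 -m jog '[[[0,0,0],0,1],[[0,0,0.002],0,1],[[0,0,0.002],0,1]]'
```

```text
t: 7.12
ee_pos: [0.4963, 0.1762, 0.0084]
orientation: [-0.101, 3.139, 0.0]
force: [-0.0, 0.1, -0.6]
opening: 0.0281
finger_force: 15.0
t: 7.5
ee_pos: [0.4962, 0.1762, 0.0082]
orientation: [0.101, -3.14, 0.0]
force: [-3.4, 0.1, 5.8]
opening: 0.028
finger_force: 15.0
```

```bash
python3 -m jog '[[[0,0,0],0,0.65],[[0,0,0],0,0.5],[[0,0,0],0,0.5],[[0,0,-0.1],0,0.5],[[0,0,-0.25],0,0.4],[[0,0,-0.4],0,0.4],[[0,0,-0.55],0,0.4],[[0,0,-0.65],0,0.4]]' 15; python3 -m jog '[[[0.02,-0.15,0],0.05,0.2],[[0.08,-0.35,0],0.1,0.2],[[0.128,-0.567,0],0.11,0.2],[[0.128,-0.567,0],0.11,0.2],[[0.128,-0.567,0],0.11,0.2],[[0.128,-0.567,0],0.11,0.2],[[0.128,-0.567,0],0.11,0.2]]'
python3 - <<'E'
from h import *
c=Cam("wrist")
r=c.fit("fine_stone",.05,near=(.467,.006)); print(r)
print(c.fit("dressing_stone",.002,near=(.496,.176)))
go(r[0][2],r[0][3],.0555,r[0][4])
E
```

```text
t: 8.5
ee_pos: [0.4967, 0.1762, 0.205]
orientation: [-0.101, 3.137, 0.0]
force: [1.0, 0.6, -0.6]
opening: 0.0565
finger_force: 0.0
t: 9.38
ee_pos: [0.4687, 0.0051, 0.2023]
orientation: [-0.437, -3.111, -0.0]
force: [0.1, 0.3, 0.1]
opening: 0.075
finger_force: 0.0
[(0.97, np.float64(0.977), np.float64(0.4682), np.float64(0.004), 164.17)]
[(0.58, np.float64(0.948), np.float64(0.4959), np.float64(0.1766), 3.69)]
t 9.53 shift [ 0.001  -0.0026  0.4896] turn -0.0011 q6 -1.52 tcp [0.4687 0.0046 0.2024] yaw 164.0 tilt [-0.  0. -1.]
```

```bash
python3 -m jog '[[[0.001,-0.002,0.2],0,0.3],[[0.001,-0.002,0.36],0,0.3],[[0.001,-0.002,0.45],0,0.3],[[0.001,-0.002,0.488],0,0.3],[[0.001,-0.002,0.488],0,0.3],[[0.001,-0.002,0.488],0,0.5],[[0.001,-0.002,0.488],0,0.7],[[0.001,-0.002,0.488],0,1]]' 20; python3 -m jog '[[[0,0,0],0,1],[[0,0,0],0,1],[[0,0,0],0,1],[[0,0,-0.05],0,1],[[0,0,-0.2],0,1],[[0,0,-0.35],0,1],[[0,0,-0.45],0,1],[[0,0,-0.45],0,1]]'; python3 -c "
from h import *
go(.489,-.162,.19,178)"
```

```text
t: 10.52
ee_pos: [0.4688, 0.0034, 0.0569]
orientation: [0.44, 3.109, 0.0]
force: [-1.0, -0.9, 3.4]
opening: 0.0398
finger_force: 20.1
t: 11.52
ee_pos: [0.4696, 0.0031, 0.1937]
orientation: [0.439, 3.105, -0.001]
force: [-0.2, -0.1, -3.7]
opening: 0.0399
finger_force: 20.0
t 11.53 shift [-0.2147 -0.5107  0.0133] turn -0.0784 q6 -1.53 tcp [0.4696 0.0031 0.1937] yaw 163.9 tilt [ 0.005 -0.001 -1.   ]
```

```bash
python3 -m jog '[[[-0.15,-0.05,0],-0.03,1],[[-0.3,-0.1,0],-0.06,1],[[-0.43,-0.164,0],-0.078,1],[[-0.43,-0.164,0],-0.078,1],[[-0.43,-0.164,0],-0.078,1],[[-0.43,-0.164,0],-0.078,1],[[-0.43,-0.164,0],-0.078,1]]'
python3 - <<'E'
from h import *
c=Cam("wrist")
r=c.fit("short_holder",0,near=(.489,-.16)); print(r)
print(c.fit("long_holder",0,near=(.49,-.328)))
print(c.fit("fine_stone",robot.sense()["ee_pos"][2]-.006,near=robot.sense()["ee_pos"][:2]))
go(r[0][2],r[0][3],.1,r[0][4])
cv2.imwrite("pics/w3.png",c.im)
E
```

```text
t: 12.4
ee_pos: [0.5779, -0.0789, 0.1911]
orientation: [-0.056, -3.141, -0.0]
force: [0.3, -0.4, -0.9]
opening: 0.0396
finger_force: 20.0
[(0.77, np.float64(0.941), np.float64(0.4883), np.float64(-0.1628), 356.66)]
[]
[(0.77, np.float64(0.89), np.float64(0.5777), np.float64(-0.0787), 177.98)]
t 12.60 shift [ 0.2903 -0.2886  0.3043] turn 0.0071 q6 -1.87 tcp [ 0.5784 -0.0794  0.1913] yaw 177.9 tilt [ 0. -0. -1.]
```

View pics/w3.png

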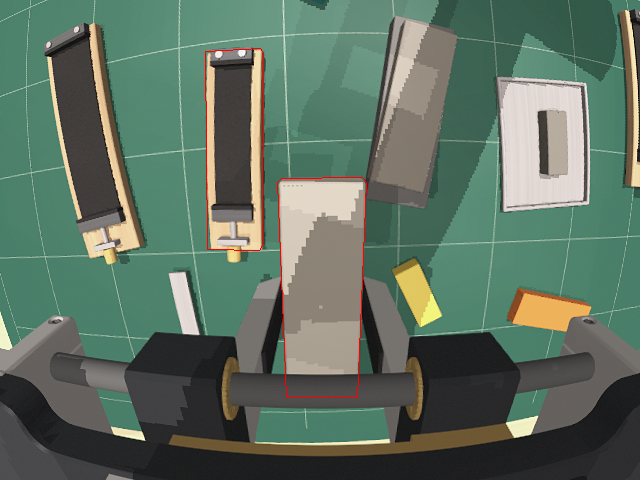

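The dressing stone lies well inside the tray at (552,145), and the short holder is fully in view at (235,150). Straight edges bow in the fisheye, so I'll subdivide the model edges and refit.

```bash
sed -i 's/^def box.*/def box(x0,x1,y,z0,z1): return np.array([[a,b,c] for a in np.linspace(x0,x1,13) for b in np.linspace(-y,y,5) for c in(z0,z1)])/' h.py
python3 - <<'E'
from h import *
c=Cam("wrist")
r=c.fit("short_holder",0,near=(.489,-.16)); print(r)
print(c.fit("fine_stone",robot.sense()["ee_pos"][2]-.006,near=robot.sense()["ee_pos"][:2]))
# black deck: cross-check
x,y,a=r[0][2],r[0][3],np.radians(r[0][4])
u=np.array([np.cos(a),np.sin(a)]);v=np.array([-u[1],u[0]])
g=cv2.cvtColor(c.im,cv2.COLOR_BGR2GRAY)
for s in(-.05,-.025,0,.025,.05):
    ts=np.arange(-.035,.0351,.0005); P=np.array([[*(np.array([x,y])+s*u+t*v),.02] for t in ts])
    p=c.proj(P); val=cv2.remap(g,p[:,0].copy(),p[:,1].copy(),1).ravel(); k=ts[(val<70)&(abs(ts)<.03)]
    print(s,k.min(),k.max(),"mid",round((k.min()+k.max())/2,4))
go(x,y,.1,r[0][4])
E
```

```text
[(0.55, np.float64(0.924), np.float64(0.5202), np.float64(-0.1645), 176.94)]
[(0.91, np.float64(0.897), np.float64(0.5779), np.float64(-0.0791), 178.03)]
-0.05 -0.02049999999999999 -0.01999999999999999 mid -0.0202
-0.025 -0.01949999999999999 0.015500000000000042 mid -0.002
0 -0.01899999999999999 0.015000000000000041 mid -0.002
0.025 -0.01899999999999999 0.015500000000000042 mid -0.0017
0.05 -0.01899999999999999 0.015500000000000042 mid -0.0017
t 12.75 shift [ 0.1839 -0.2899  0.3038] turn 0.0055 q6 -1.87 tcp [ 0.5785 -0.0796  0.1912] yaw 177.9 tilt [ 0. -0. -1.]
```

```bash
python3 -m jog '[[[0.15,-0.15,0],0.005,1],[[0.288,-0.284,0],0.005,1],[[0.288,-0.284,0.1],0.005,1],[[0.288,-0.284,0.25],0.005,1],[[0.288,-0.284,0.4],0.005,1],[[0.288,-0.284,0.46],0.005,1],[[0.288,-0.284,0.48],0.005,1],[[0.288,-0.284,0.48],0.005,1]]'
python3 - <<'E'
from h import *
st=robot.sense();go(.4891,-.1615,.0265,177)
c=Cam("wrist");cv2.imwrite("pics/w4.png",c.im)
E
```

```text
t: 13.75
ee_pos: [0.49, -0.1622, 0.0482]
orientation: [0.081, 3.139, -0.002]
force: [0.5, -0.2, -1.2]
opening: 0.04
finger_force: 20.0
t 13.75 shift [0.0033 0.0021 0.0724] turn 0.0002 q6 -2.06 tcp [ 0.49   -0.1622  0.0482] yaw 177.0 tilt [ 0.002 -0.001 -1.   ]
```

View pics/w4.png

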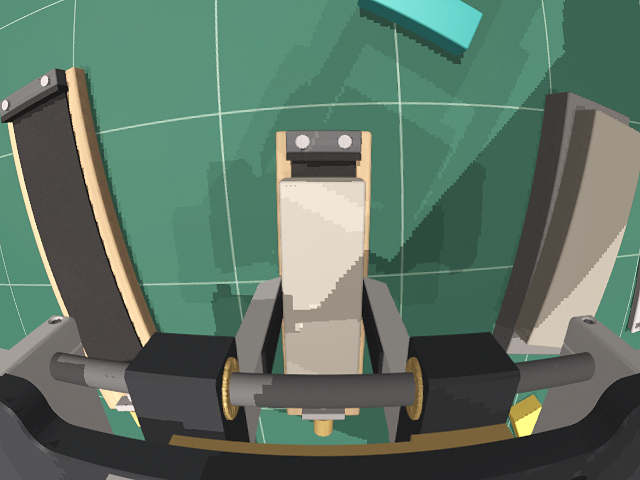

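The stone (280–366) sits centrally over the base (277–371) and in line with it. Lowering.

```bash
python3 -m jog '[[[0.001,0.002,0.04],0,1],[[0.001,0.002,0.06],0,1],[[0.001,0.002,0.068],0,1],[[0.001,0.002,0.071],0,1],[[0.001,0.002,0.073],0,1],[[0.001,0.002,0.075],0,1],[[0.001,0.002,0.075],0,1]]'
```

```text
t: 14.68
ee_pos: [0.4884, -0.1607, 0.0268]
orientation: [-0.08, -3.137, -0.002]
force: [-10.8, 5.7, 20.7]
opening: 0.0397
finger_force: 20.0
```

```bash
python3 -m jog '[[[0,0,-0.004],0,1],[[0,0,-0.004],0,0.5],[[0,0,-0.004],0,0.35],[[0,0,-0.004],0,0.35],[[0,0,-0.1],0,0.35],[[0,0,-0.3],0,0.3],[[0,0,-0.48],0,0.2],[[0,0,-0.55],0,0.1]]'; python3 -m jog '[[[-0.15,0,-0.1],0,0],[[-0.15,0,-0.1],0,0],[[-0.15,0,-0.1],0,0],[[-0.15,0,-0.1],0,0]]'
python3 - <<'E'
from h import *
c=Cam("wrist")
r=c.fit("fine_stone",.02,near=(.488,-.161)); print(r)
print(c.fit("short_holder",0,near=(.5,-.16)))
print(c.fit("long_holder",0,near=(.49,-.32)))
cv2.imwrite("pics/w5.png",c.im[:,100:420])
go(.4684,.0066,.19,166)
E
```

```text
t: 15.68
ee_pos: [0.4904, -0.162, 0.1936]
orientation: [0.081, 3.135, -0.005]
force: [-0.5, -0.1, -0.4]
opening: 0.0814
finger_force: 0.0
t: 16.18
ee_pos: [0.5324, -0.1629, 0.2179]
orientation: [-0.082, -3.138, -0.002]
force: [0.7, -0.3, 0.4]
opening: 0.0941
finger_force: 0.0
[(0.71, np.float64(0.978), np.float64(0.4888), np.float64(-0.1608), 177.04)]
[]
[(0.78, np.float64(0.944), np.float64(0.4916), np.float64(-0.3325), 189.27)]
t 16.38 shift [0.2449 0.5541 0.0971] turn 0.0612 q6 -2.02 tcp [ 0.5331 -0.1633  0.219 ] yaw 177.0 tilt [-0.001  0.    -1.   ]
```

View pics/w5.png

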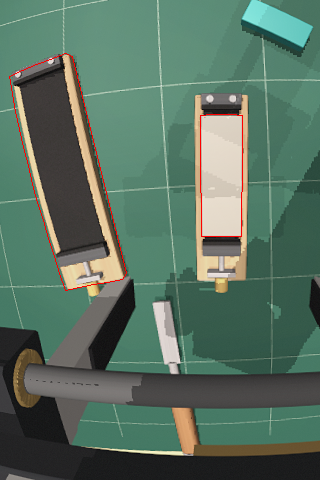

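The fine stone is centred between the jaws and in line (crop (221,175)). The long holder's knob points to world +x, so the network fit was flipped; I'll force that direction. Next the medium stone.

```bash
sed -i 's/for aa in((a,a+np.pi) if q in H else (a,)):/for aa in((a if np.cos(a)>0 else a+np.pi,) if q in H else (a,)):/' h.py; python3 -m jog '[[[0.1,0.2,0],0.03,0],[[0.2,0.4,0],0.061,0],[[0.245,0.554,0.05],0.061,0],[[0.245,0.554,0.05],0.061,0],[[0.245,0.554,0.05],0.061,0],[[0.245,0.554,0.05],0.061,0],[[0.245,0.554,0.05],0.061,0]]'
python3 - <<'E'
from h import *
c=Cam("wrist")
r=c.fit("medium_stone",.028,near=(.467,.006)); print(r)
print(c.fit("middle_holder",0,near=(.4085,.3414)))
go(r[0][2],r[0][3],.034,r[0][4])
E
```

```text
t: 17.25
ee_pos: [0.4694, 0.0054, 0.2048]
orientation: [0.384, 3.118, -0.0]
force: [-0.4, -0.1, -0.1]
opening: 0.094
finger_force: 0.0
[(0.59, np.float64(0.981), np.float64(0.4686), np.float64(0.0062), 165.96)]
[(0.66, np.float64(0.927), np.float64(0.4092), np.float64(0.3433), 0.84)]
t 17.40 shift [0.0021 0.0007 0.5688] turn 0.0002 q6 -1.56 tcp [0.4692 0.0058 0.2046] yaw 166.0 tilt [ 0. -0. -1.]
```

```bash
python3 -m jog '[[[0.002,0.001,0.2],0,0.2],[[0.002,0.001,0.38],0,0.2],[[0.002,0.001,0.5],0,0.2],[[0.002,0.001,0.55],0,0.2],[[0.002,0.001,0.568],0,0.2],[[0.002,0.001,0.568],0,0.2],[[0.002,0.001,0.568],0,0.5],[[0.002,0.001,0.568],0,1]]' 25; python3 -m jog '[[[0,0,0],0,1],[[0,0,0],0,1],[[0,0,0],0,1],[[0,0,-0.05],0,1],[[0,0,-0.2],0,1],[[0,0,-0.35],0,1],[[0,0,-0.5],0,1],[[0,0,-0.5],0,1]]'; python3 -c "
from h import *
go(.5,.26,.19,181)"
```

```text
t: 18.4
ee_pos: [0.4692, 0.0067, 0.0351]
orientation: [0.381, 3.116, -0.0]
force: [-0.4, 0.1, 0.1]
opening: 0.0586
finger_force: 0.0
t: 19.4
ee_pos: [0.4706, 0.0065, 0.1879]
orientation: [0.38, 3.11, -0.001]
force: [0.4, -0.5, -3.6]
opening: 0.0499
finger_force: 25.0
t 19.40 shift [ 0.1084  0.8437 -0.0076] turn -0.083 q6 -1.56 tcp [0.4706 0.0065 0.1879] yaw 166.1 tilt [ 0.008 -0.002 -1.   ]
```

```bash
python3 -m jog '[[[0.02,0.15,0],-0.03,1],[[0.05,0.35,0],-0.06,1],[[0.08,0.55,0],-0.083,1],[[0.1,0.75,0],-0.083,1],[[0.108,0.844,0],-0.083,1],[[0.108,0.844,0],-0.083,1],[[0.108,0.844,0],-0.083,1],[[0.108,0.844,0],-0.083,1]]'
python3 - <<'E'
from h import *
c=Cam("wrist")
r=c.fit("middle_holder",0,near=(.42,.34)); print(r)
e=robot.sense()["ee_pos"]
print(e,c.fit("medium_stone",e[2]-.0065,near=e[:2]))
cv2.imwrite("pics/w6.png",c.im)
go(r[0][2],r[0][3],.06,r[0][4])
E
```

```text
t: 20.4
ee_pos: [0.4976, 0.2593, 0.1833]
orientation: [0.025, -3.14, 0.001]
force: [-0.3, -0.1, -2.8]
opening: 0.0498
finger_force: 25.0
[(0.56, np.float64(0.923), np.float64(0.4078), np.float64(0.3408), 1.87)]
[0.49799983 0.25949888 0.1839647 ] [(0.9, np.float64(0.844), np.float64(0.497), np.float64(0.2593), 0.51)]
t 20.55 shift [0.2966 0.2754 0.4138] turn -0.0053 q6 -1.31 tcp [0.4981 0.2596 0.1841] yaw -179.1 tilt [-0. -0. -1.]
```

View pics/w6.png

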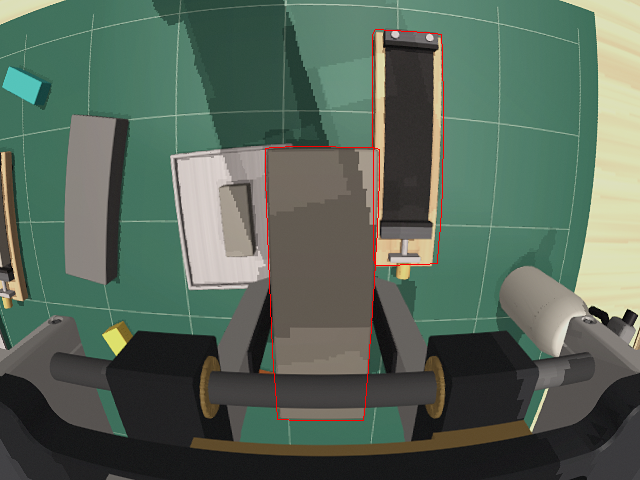

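The medium stone is held straight and the middle holder (408,150) is clear of the bottle (540,300). Moving over the holder and hovering.

```bash
python3 -m jog '[[[0.15,0.15,0],-0.002,1],[[0.293,0.277,0],-0.002,1],[[0.293,0.277,0.1],-0.002,1],[[0.293,0.277,0.25],-0.002,1],[[0.293,0.277,0.38],-0.002,1],[[0.293,0.277,0.44],-0.002,1],[[0.293,0.277,0.447],-0.002,1],[[0.293,0.277,0.447],-0.002,1]]'
python3 - <<'E'
from h import *
c=Cam("wrist");cv2.imwrite("pics/w7.png",c.im)
e=robot.sense()["ee_pos"]
print(c.fit("medium_stone",e[2]-.0065,near=e[:2]),c.fit("middle_holder",0,near=(.42,.34)))
go(.4088,.3412,.0265,181.2)
E
```

```text
t: 21.55
ee_pos: [0.41, 0.3425, 0.0516]
orientation: [-0.036, 3.139, 0.002]
force: [-0.4, -0.6, -2.0]
opening: 0.0497
finger_force: 25.0
[(0.74, np.float64(0.839), np.float64(0.4095), np.float64(0.3424), 1.23)] [(0.89, np.float64(0.375), np.float64(0.4084), np.float64(0.3381), 0.45)]
t 21.70 shift [ 0.004  -0.0045  0.0839] turn 0.0008 q6 -1.11 tcp [0.4099 0.3426 0.0517] yaw -178.7 tilt [ 0.003  0.001 -1.   ]
```

View pics/w7.png

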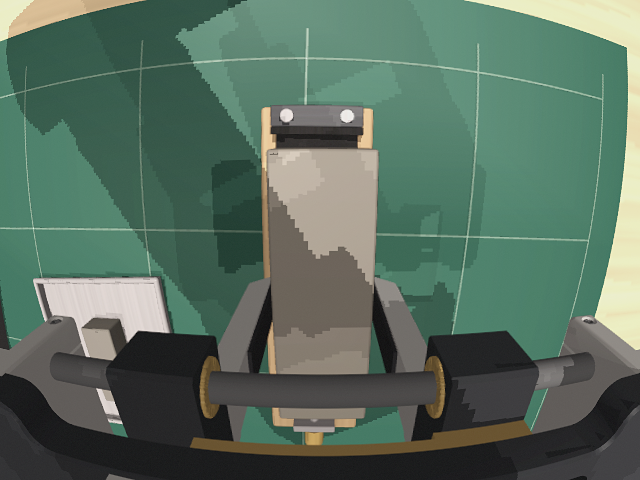

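The stone sits slightly to the right of the holder: base mid is column 318 at the far end with the knob at 315, while the stone mid is about 322. I'll work out the correction from the jaw bolts and knob.

Run:
```python
from h import *
c=Cam("wrist")
b=c.ray([[317,116],[318,108]],.03); k=c.ray([[315,438],[314.5,428]],.024)
print(b,k)
d=k[0]-b[0]; print(np.degrees(np.arctan2(d[1],d[0])))
g=cv2.cvtColor(c.im,cv2.COLOR_BGR2HSV)
for row in (110,138,422,426): print(row,g[row,255:385:3].reshape(-1,3).tolist() if 0 else [ (i,int(g[row,i,1]),int(g[row,i,2])) for i in range(252,388,5)])
# predicted base corners for y candidates
for y,a in((.3412,1.2),(.340,1.2),(.3395,.5),(.340,.8)):
    M=np.array([[-.098,-.032,.018],[-.098,.032,.018],[.130,-.032,.018],[.130,.032,.018]]);A=np.radians(a)
    print(y,a,np.round(c.proj(M@np.array([[np.cos(A),np.sin(A),0],[-np.sin(A),np.cos(A),0],[0,0,1]])+[.4085,y,0])).tolist())
```

```text
[[0.31805735 0.33794774 0.03      ]
 [0.3137102  0.33837711 0.03      ]] [[0.54523212 0.3406471  0.024     ]
 [0.53397896 0.34012443 0.024     ]]
0.680772324168983
110 [(252, 82, 127), (257, 81, 126), (262, 93, 221), (267, 81, 234), (272, 5, 109), (277, 9, 111), (282, 14, 197), (287, 12, 239), (292, 11, 121), (297, 10, 124), (302, 6, 124), (307, 4, 124), (312, 6, 124), (317, 6, 123), (322, 10, 125), (327, 12, 124), (332, 10, 132), (337, 10, 133), (342, 9, 111), (347, 4, 233), (352, 8, 130), (357, 6, 133), (362, 4, 118), (367, 79, 236), (372, 68, 166), (377, 87, 135), (382, 85, 135), (387, 83, 135)]
138 [(252, 80, 143), (257, 86, 122), (262, 91, 218), (267, 83, 234), (272, 97, 186), (277, 18, 28), (282, 24, 32), (287, 34, 53), (292, 26, 29), (297, 15, 33), (302, 24, 32), (307, 16, 32), (312, 25, 31), (317, 0, 31), (322, 0, 31), (327, 25, 31), (332, 25, 31), (337, 24, 32), (342, 29, 35), (347, 15, 35), (352, 15, 33), (357, 108, 99), (362, 84, 235), (367, 85, 234), (372, 84, 170), (377, 90, 130), (382, 88, 130), (387, 84, 130)]
422 [(252, 107, 124), (257, 105, 124), (262, 107, 122), (26
[... 455 characters left out ...]
111, 126), (272, 117, 85), (277, 52, 98), (282, 66, 112), (287, 80, 128), (292, 90, 139), (297, 18, 142), (302, 17, 135), (307, 20, 129), (312, 21, 122), (317, 19, 118), (322, 20, 116), (327, 20, 114), (332, 22, 114), (337, 100, 202), (342, 98, 202), (347, 97, 207), (352, 98, 195), (357, 111, 99), (362, 111, 124), (367, 110, 123), (372, 109, 124), (377, 110, 123), (382, 110, 123), (387, 109, 122)]
0.3412 1.2 [[263.0, 105.0], [376.0, 105.0], [278.0, 426.0], [361.0, 426.0]]
0.34 1.2 [[261.0, 105.0], [374.0, 105.0], [276.0, 426.0], [359.0, 426.0]]
0.3395 0.5 [[262.0, 104.0], [375.0, 106.0], [274.0, 425.0], [357.0, 427.0]]
0.34 0.8 [[262.0, 105.0], [375.0, 106.0], [275.0, 426.0], [358.0, 426.0]]
```

```bash
python3 -c "
import cv2;im=cv2.imread('pics/w7.png');cv2.imwrite('pics/w7c.png',cv2.resize(im[90:450,240:400],None,fx=1.66,fy=1.66,interpolation=cv2.INTER_NEAREST))"
```

```text
(no output)
```

View pics/w7c.png

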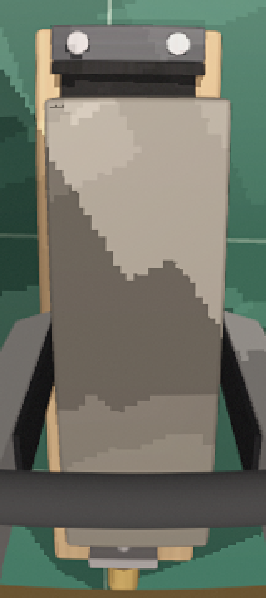

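The base edges fit y = 0.3395 and yaw 0.8°, so I'll correct by 3 mm and lower.

```bash
python3 -m jog '[[[0.003,-0.01,0],0.003,1],[[0.003,-0.01,0.03],0.003,1],[[0.003,-0.01,0.055],0.003,1],[[0.003,-0.01,0.07],0.003,1],[[0.003,-0.01,0.077],0.003,1],[[0.003,-0.01,0.08],0.003,1],[[0.003,-0.01,0.082],0.003,1]]';  python3 -m jog '[[[0,0,0.001],0,1],[[0,0,0.001],0,1]]'
```

```text
t: 22.62
ee_pos: [0.4077, 0.3389, 0.0267]
orientation: [0.023, -3.14, 0.002]
force: [-7.0, -4.8, 13.2]
opening: 0.0497
finger_force: 25.0
t: 22.88
ee_pos: [0.4077, 0.3389, 0.0267]
orientation: [0.023, -3.14, 0.002]
force: [-7.3, -5.2, 11.7]
opening: 0.0496
finger_force: 25.0
```

```bash
python3 -m jog '[[[0,0,0],0,0.4],[[0,0,0],0,0.2],[[0,0,0],0,0.2],[[0,0,-0.1],0,0.2],[[0,0,-0.3],0,0.1],[[0,0,-0.48],0,0],[[-0.15,0,-0.6],0,0],[[-0.15,0,-0.6],0,0]]'; python3 -m jog '[[[0,0,0],0,0],[[0,0,0],0,0]]'
python3 - <<'E'
from h import *
c=Cam("wrist")
print(c.fit("medium_stone",.02,near=(.408,.34)))
cv2.imwrite("pics/w8.png",cv2.resize(c.im[60:380,220:420],None,fx=1.8,fy=1.8))
go(.4685,.0065,.2,166)
E
```

```text
t: 23.88
ee_pos: [0.4566, 0.3403, 0.2091]
orientation: [-0.02, 3.134, 0.005]
force: [-0.4, 0.4, -0.7]
opening: 0.0941
finger_force: 0.0
t: 24.12
ee_pos: [0.4511, 0.3392, 0.203]
orientation: [0.023, -3.138, 0.003]
force: [-0.9, -0.2, -0.4]
opening: 0.0941
finger_force: 0.0
[(0.75, np.float64(0.976), np.float64(0.4079), np.float64(0.339), 1.0)]
t 24.23 shift [-0.0403 -1.1102  0.013 ] turn 0.0824 q6 -1.14 tcp [0.4515 0.3394 0.2036] yaw -179.2 tilt [-0.003 -0.001 -1.   ]
```

View pics/w8.png

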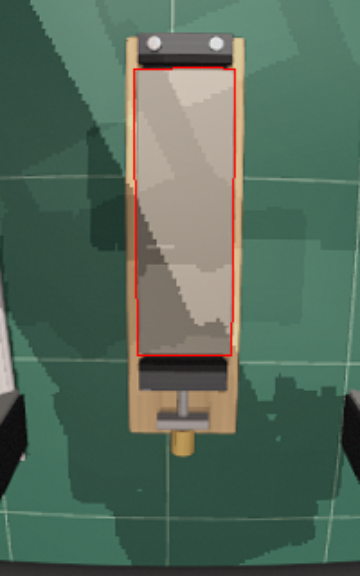

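The medium stone is centred with even gaps and in line (crop (184,212)). Next the coarse stone.

```bash
python3 -m jog '[[[0,-0.15,0],0,0],[[0,-0.35,0],0,0],[[-0.02,-0.56,0],0,0],[[-0.02,-0.56,0],0,0]]'; python3 -m jog '[[[-0.01,-0.2,0],0.04,0],[[-0.02,-0.4,0],0.082,0],[[-0.02,-0.55,0],0.082,0],[[-0.02,-0.55,0],0.082,0],[[-0.02,-0.55,0],0.082,0],[[-0.02,-0.55,0],0.082,0],[[-0.02,-0.55,0],0.082,0]]'
python3 - <<'E'
from h import *
c=Cam("wrist")
r=c.fit("coarse_stone",0,near=(.467,.006)); print(r)
go(r[0][2],r[0][3],.006,r[0][4])
E
```

```text
t: 24.72
ee_pos: [0.4611, 0.1688, 0.2046]
orientation: [0.014, -3.141, 0.001]
force: [0.2, 0.2, -0.4]
opening: 0.0938
finger_force: 0.0
t: 25.6
ee_pos: [0.4695, 0.0079, 0.2051]
orientation: [-0.378, -3.119, -0.0]
force: [-0.6, 0.0, 0.5]
opening: 0.0939
finger_force: 0.0
[(0.93, np.float64(0.988), np.float64(0.4724), np.float64(0.0087), 169.46)]
t 25.70 shift [-0.0082  0.0062  0.6638] turn -0.0185 q6 -1.55 tcp [0.4696 0.0075 0.2051] yaw 166.1 tilt [-0.  0. -1.]
```

```bash
python3 -m jog '[[[-0.008,0.006,0.2],-0.018,0],[[-0.008,0.006,0.4],-0.018,0],[[-0.008,0.006,0.55],-0.018,0],[[-0.008,0.006,0.64],-0.018,0],[[-0.008,0.006,0.664],-0.018,0],[[-0.008,0.006,0.664],-0.018,0],[[-0.008,0.006,0.664],-0.018,0.3],[[-0.008,0.006,0.664],-0.018,1]]' 40; python3 -m jog '[[[0,0,0],0,1],[[0,0,0],0,1],[[0,0,0],0,1],[[0,0,-0.05],0,1],[[0,0,-0.2],0,1],[[0,0,-0.4],0,1],[[0,0,-0.6],0,1],[[0,0,-0.6],0,1]]'; python3 -c "
from h import *
go(.6,-.21,.19,189)"
```

```text
t: 26.7
ee_pos: [0.4734, 0.0078, 0.0072]
orientation: [0.293, 3.125, -0.0]
force: [-0.2, 0.3, -0.2]
opening: 0.0774
finger_force: 0.0
t: 27.7
ee_pos: [0.4752, 0.0073, 0.1913]
orientation: [0.292, 3.117, -0.003]
force: [0.4, 0.6, -6.9]
opening: 0.0597
finger_force: 40.0
t 27.70 shift [-0.5432 -0.6344  0.0106] turn -0.1095 q6 -1.61 tcp [0.4752 0.0073 0.1913] yaw 169.3 tilt [ 0.01  -0.003 -1.   ]
```

```bash
python3 -m jog '[[[-0.1,-0.12,0],-0.03,1],[[-0.22,-0.25,0],-0.06,1],[[-0.35,-0.4,0],-0.09,1],[[-0.46,-0.53,0],-0.11,1],[[-0.543,-0.634,0],-0.11,1],[[-0.543,-0.634,0],-0.11,1],[[-0.543,-0.634,0],-0.11,1],[[-0.543,-0.634,0],-0.11,1]]'
python3 - <<'E'
from h import *
c=Cam("wrist")
r=c.fit("long_holder",0,near=(.47,-.33)); print(r)
e=robot.sense()["ee_pos"]
print(e,c.fit("coarse_stone",e[2]-.007,near=e[:2]))
go(r[0][2],r[0][3],.06,r[0][4])
E
```

```text
t: 28.7
ee_pos: [0.5961, -0.2078, 0.1846]
orientation: [0.25, -3.129, -0.002]
force: [-1.1, 0.0, -6.6]
opening: 0.0597
finger_force: 40.0
[(0.86, np.float64(0.826), np.float64(0.4702), np.float64(-0.3368), 9.64)]
[ 0.59659586 -0.20814278  0.18558994] [(0.84, np.float64(0.804), np.float64(0.5959), np.float64(-0.2075), 9.19)]
t 28.85 shift [ 0.4845 -0.3559  0.4196] turn -0.0027 q6 -2.25 tcp [ 0.5968 -0.2083  0.1859] yaw -170.9 tilt [-0.  0. -1.]
```

```bash
python3 -m jog '[[[0.15,-0.1,0],0,1],[[0.32,-0.22,0],0,1],[[0.48,-0.33,0],0,1],[[0.516,-0.348,0.1],0,1],[[0.516,-0.348,0.25],0,1],[[0.516,-0.348,0.38],0,1],[[0.516,-0.348,0.43],0,1],[[0.516,-0.348,0.436],0,1]]'; python3 -m jog '[[[0,0,0],0,1],[[0,0,0],0,1]]'
python3 - <<'E'
from h import *
c=Cam("wrist");g=c.im.copy()
e=robot.sense()["ee_pos"];print(e,c.fit("coarse_stone",e[2]-.007,near=e[:2],draw=False))
x,y,a=.4598,-.336,9.1
A=np.radians(a);Rz=np.array([[np.cos(A),np.sin(A),0],[-np.sin(A),np.cos(A),0],[0,0,1]])
M=np.array([[-.113,-.037,.018],[-.113,.037,.018],[.145,-.037,.018],[.145,.037,.018]]);p=c.proj(M@Rz+[x,y,0]);print(p.round(1).tolist())
for u in p: cv2.circle(g,tuple(int(v) for v in u.round()),2,(0,0,255),-1)
cv2.imwrite("pics/w9.png",cv2.resize(g[60:460,220:420],(400,600) if 0 else None,fx=1.5,fy=1.5,interpolation=cv2.INTER_NEAREST))
np.save("g.npy",c.im)
go(.4605,-.336,.0265,189.1)
E
```

```text
t: 29.85
ee_pos: [0.4608, -0.3364, 0.0551]
orientation: [0.25, -3.131, -0.001]
force: [-0.0, 0.4, -5.2]
opening: 0.0601
finger_force: 40.0
t: 30.1
ee_pos: [0.4618, -0.3378, 0.0571]
orientation: [-0.249, 3.13, -0.004]
force: [-0.0, -0.1, -7.1]
opening: 0.0598
finger_force: 40.0
[ 0.46154382 -0.33755439  0.05676638] [(0.58, np.float64(0.817), np.float64(0.4611), np.float64(-0.3377), 9.13)]
[[261.70001220703125, 80.9000015258789], [389.1000061035156, 81.19999694824219], [278.3999938964844, 434.1000061035156], [370.29998779296875, 434.1000061035156]]
t 30.20 shift [0.0022 0.0051 0.0997] turn -0.0 q6 -2.56 tcp [ 0.4613 -0.3374  0.0564] yaw -170.9 tilt [ 0.001 -0.002 -1.   ]
```

View pics/w9.png

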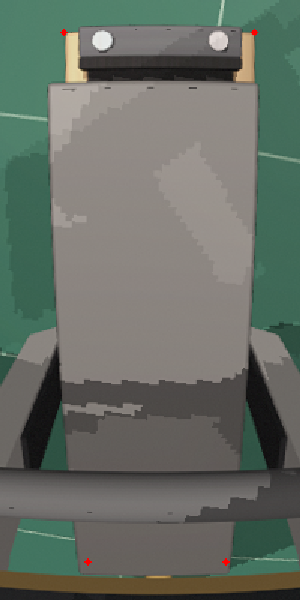

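The predicted base corners land on the wood (far end 64/254, row 32) and the knob (158,577) is on the axis. Small correction, then lower.

```bash
python3 -m jog '[[[0.002,0.005,0.03],0,1],[[0.002,0.005,0.06],0,1],[[0.002,0.005,0.08],0,1],[[0.002,0.005,0.088],0,1],[[0.002,0.005,0.092],0,1],[[0.002,0.005,0.094],0,1],[[0.002,0.005,0.096],0,1],[[0.002,0.005,0.096],0,1]]'
```

```text
t: 31.2
ee_pos: [0.4599, -0.3354, 0.0265]
orientation: [-0.249, 3.132, -0.0]
force: [-0.3, 0.8, -7.3]
opening: 0.0597
finger_force: 40.0
```

```bash
python3 -m jog '[[[0,0,0.001],0,1],[[0,0,0.002],0,1],[[0,0,0.002],0,1]]'; python3 -m jog '[[[0,0,0.001],0,1],[[0,0,0.002],0,1],[[0,0,0.002],0,1]]'
```

```text
t: 31.58
ee_pos: [0.46, -0.3355, 0.0264]
orientation: [0.249, -3.132, 0.0]
force: [-2.3, 2.4, 1.4]
opening: 0.0595
finger_force: 40.0
t: 31.95
ee_pos: [0.46, -0.3355, 0.0264]
orientation: [0.249, -3.131, -0.0]
force: [-4.2, 4.2, 6.2]
opening: 0.0597
finger_force: 40.0
```

Firmly seated. Releasing and checking.

```bash
python3 -m jog '[[[0,0,0],0,0.3],[[0,0,0],0,0],[[0,0,0],0,0],[[0,0,0],0,0],[[0,0,-0.1],0,0],[[0,0,-0.3],0,0],[[0,0,-0.5],0,0],[[-0.15,0,-0.7],0,0]]'; python3 -m jog '[[[0,0,0],0,0],[[0,0,0],0,0],[[0,0,0],0,0]]'
python3 - <<'E'
from h import *
c=Cam("wrist");g=c.im.copy()
print(c.fit("coarse_stone",.02,near=(.46,-.336)),c.fit("fine_stone",.02,near=(.489,-.161)))
cv2.imwrite("pics/w10.png",cv2.resize(c.im[40:400,200:460],None,fx=1.6,fy=1.6))
E
```

```text
t: 32.95
ee_pos: [0.4964, -0.33, 0.2278]
orientation: [-0.245, 3.131, -0.002]
force: [0.8, -1.4, -0.7]
opening: 0.094
finger_force: 0.0
t: 33.33
ee_pos: [0.4956, -0.3287, 0.2227]
orientation: [0.248, -3.129, -0.005]
force: [-0.0, 0.8, 0.1]
opening: 0.0938
finger_force: 0.0
[] [(0.72, np.float64(0.977), np.float64(0.4881), np.float64(-0.1606), 176.7)]
```

View pics/w10.png

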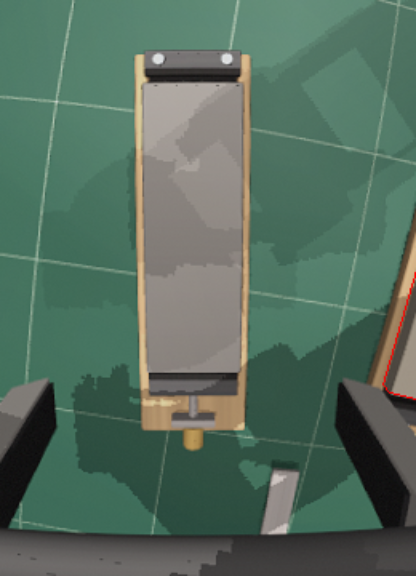

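The coarse stone is centred laterally (192 vs base 193), in line, with even end gaps. Everything is placed and the gripper is clear, so I'm handing in.

```bash
python3 -c "
from cell import robot
print(robot.finish_job())"
```

```text
the job is handed in; nothing more can be done
None
```

I placed all three long stones flat and centred in their own holders and the dressing stone in the tray, never went near the spray bottle or chisel, and handed the job in at about 33 s; no verdict was returned.

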